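# Sort left-hand and right-hand wheel brackets for the rover kit

## Task

Two green wheel brackets with an L-shaped base, a left-hand one and a right-hand one, stand on the robotics club's table. Put the left-hand bracket into the blue tray and the right-hand bracket into the orange tray, each standing upright with its base flat on the tray's floor, and let go.

Things in the scene. Friction and masses are not known exactly. Their poses are not given: they have to be found in the camera images.
- left_bracket_grip (a point): Left-hand bracket, green, 45 g, 50 mm high. L-shaped base 6 mm thick: leg 66 x 24 mm; foot 22 mm wide sticks out 24 mm at one end, to the left seen from above with that end pointing away from you (a T base is neither hand). Upright wall to grip, 44 long, 10 thick, along the leg's middle. Point: in the wall, mid leg, 30 mm above the underside; x along the leg to the foot end, z up, foot at +y.
- right_bracket_grip (a point): Right-hand bracket, green, 45 g, 50 mm high. L-shaped base 6 mm thick: leg 66 x 24 mm; foot 22 mm wide sticks out 24 mm at one end, to the right seen from above with that end pointing away from you (a T base is neither hand). Upright wall to grip, 44 long, 10 thick, along the leg's middle. Point: in the wall, mid leg, 30 mm above the underside; x along the leg to the foot end, z up, foot at -y.
- blue_tray: Blue open tray for left-hand brackets, fixed: 170 mm (x) by 150 mm (y) outside, 25 mm high, walls and floor 5 mm thick. A white left-hand outline is printed on its floor (a sign only: the bracket may stand anywhere in the tray, any way round). Origin: centre of its underside, z up.
- orange_tray: Orange open tray for right-hand brackets, fixed: 170 mm (x) by 150 mm (y) outside, 25 mm high, walls and floor 5 mm thick. A white right-hand outline is printed on its floor (a sign only: the bracket may stand anywhere in the tray, any way round). Origin: centre of its underside, z up.
Things that resemble listed ones, but are neither listed nor needed, are in the scene too. Leave any red or white look-alike of the part that bears right_bracket_grip alone.

How it is judged (in metres and radians):
At the end, for the whole second after the job is handed in: Left-hand bracket in the blue tray, right-hand bracket in the orange tray, each inside the walls (its listed point within 74 mm in x and 64 mm in y of the tray's centre), upright within 10 degrees, base on the floor (point 28 to 41 mm above the tray's underside), at rest (x of left_bracket_grip in the frame of blue_tray between -0.074 and 0.074 m and y of left_bracket_grip in the frame of blue_tray between -0.064 and 0.064 m and z of left_bracket_grip in the frame of blue_tray between 0.028 and 0.041 m and angle between each of left_bracket_grip, right_bracket_grip's own z axis and vertical below 0.17 rad and linear speed of each of left_bracket, right_bracket below 0.02 m/s and x of right_bracket_grip in the frame of orange_tray between -0.074 and 0.074 m and y of right_bracket_grip in the frame of orange_tray between -0.064 and 0.064 m and z of right_bracket_grip in the frame of orange_tray between 0.028 and 0.041 m); the robot touches nothing.
It also fails if it takes over 51 s, if anything falls off the work surface, if the arm or the gripper's body presses on something with over 40 N, if the wrist force passes 120 N, or if a joint passes its speed limit or range.

## Robot

A 7-joint arm with a two-finger parallel gripper is mounted at the origin on the work surface. World frame = base frame: x ahead of the robot, y to its left, z up, the work surface at z = 0. Lengths are in m, angles in degrees, forces in N, time in s.
With the tool pointing down it reaches from about 0.4 to 0.9 m from the base axis. Payload 5.5 kg.
Tool frame: the origin (TCP) lies on the centre line of the jaws, within the pads' length; the fingertips stand 25 mm ahead of it and the grasp point (between the pads) lies 6 mm ahead of it; z points along the fingers, y is the line along which they close (so a half turn about z gives the same grasp; the last joint's range is limited). The gripper opens to 85 mm and grips with 20 to 120 N. Pads are 22 mm wide; open, the fingers measure 114 mm over their backs; the gripper's body (76 mm by 85 mm) begins 54 mm behind the grasp point. The pads swing forward as they close: fully open they stand 13 mm farther back than shut.
Start: joints at [-56.253, 28.699, -24.465, 88.831, 12.651, 65.22, -12.049], TCP at [0.208, 0.616, 0.256] pointing down, gripper open.
Joint ranges: [-164.97, 164.97], [-17.58, 116.51], [-87.97, 89.64], [11.32, 138.91], [-80.73, 260.73], [10.89, 115.49], [-147.41, 147.41]. Speed limits (degrees/s): [147.25, 147.25, 180, 180, 180, 180, 180].

## Interface

Orientations are given as a 3x3 rotation matrix whose columns are the frame's x, y, z axes.
In Python, from station import manip, optics gives the robot as it stands.
- The arm moves only by the tool jog_arm, never from a script. Its argument "plan" is a list of rows, each a list of 5 numbers: the finger opening in mm, from 0 to 85.4, then the shift along the tool's x, y, z in mm, then the turn about the tool's z in rad. A call has 1 to 5 rows; each row is the pose to reach, as a shift and turn from the pose commanded when the call began, along the tool's axes at that moment; what a row does not reach only later rows make up. A row lasts 1/8 s, in which the tool goes at most 62.5 mm and 10.7 degrees, less where a joint would pass 70% of its speed; a pose out of reach is approached as far as the arm can. A call with a gripper value outside its range is refused whole. The fingers move at their own pace and stop on an object; the grip force is fixed at half the most. Time passes only in rows, so rows that repeat a pose let the fingers close. It gives the time, the measured TCP pose, the force, the opening and the grip force at its end, in the units of the state.
- manip.get_state(): the state, without advancing time (a new reading comes with each control period).
- optics.camera(name): name is "side" or "top"; returns a dict with "image" (420x560x3 uint8, red, green, blue), "range_z" (420x560 float32, m along the optical axis (not along the pixel's ray), 0 where there is no reading), "fx", "fy", "cx", "cy" (pixels), "rvec" (rotation vector, rad) and "tvec" (3), from world to camera coordinates, as OpenCV has them. Camera axes: x right, y down, z forward; pixel columns grow to the right and rows downward; lengths in m; the calibration is good to about 2 mm. A picture is of the moment at which its call begins.
- manip.finish_job(): hands the job in; it is judged then, once.
The state is a dict: "t": time; "qpos": joint angles; "qd": joint speeds; "joint_torque": joint torques, N m; "tool_pos": TCP position; "eef_rot": TCP orientation; "wrist_force": force on the tool from outside, world axes, zero at the start; "moment": the same for the moment, N m; "finger_gap": opening from 0.0 (shut) to 1.0 (fully open); "gripper_force": force on a finger pad.
Only numpy, scipy, OpenCV 4.12 (cv2) and the standard library are available. Lean on these libraries where they do the work, as an engineer would, in place of code of your own. Each camera call takes 0.05 s, during which the arm holds its last target. There are 200 camera calls.

## Working session

There is one attempt and no reset: what is moved stays moved. The work goes in short steps, Python scripts to look and compute and a tool call to move; the robot and the scene stay as the last step left them, time stands still between calls to the robot, and variables do not carry over. Pictures are saved under pics/ and viewed, at most 10 in all, crops included, and the job is handed in when it is done.

Besides the shell and the picture viewer there is one more tool, called after "Call:" as a command line: name --pt "numbers of a row" for each row, then --argument value for the rest. jog_arm: Moves the arm, as the interface text tells. Its arguments: {"type":"object","properties":{"plan":{"type":"array","items":{"type":"array","items":{"type":"number"}}}},"required":["plan"]}

```bash
mkdir -p pics
cat > h.py <<'E'
import numpy as np,cv2
from station import manip,optics
def snap(n,f):
    c=optics.camera(n); np.savez(''+f+'.npz',**c)
    cv2.imwrite('pics/'+f+'.png',cv2.cvtColor(c['image'],cv2.COLOR_RGB2BGR)); return c
def pts(c):
    z=c['range_z']; v,u=np.indices(z.shape)
    P=np.stack([(u-c['cx'])/c['fx']*z,(v-c['cy'])/c['fy']*z,z],-1)
    R=cv2.Rodrigues(np.array(c['rvec'],float))[0]
    return (P-np.array(c['tvec']).ravel())@R
E
python3 - <<'E'
from h import *
for n in('top','side'): snap(n,n+'0')
s=manip.get_state(); print(s['t'],s['tool_pos'],s['eef_rot'],s['finger_gap'])
E
```

```text
0.1 [0.20789833 0.61523272 0.25533858] [[-9.47399665e-01  3.20052243e-01 -6.61436365e-04]
 [ 3.20052914e-01  9.47398167e-01 -1.68674468e-03]
 [ 8.67971820e-05 -1.80971598e-03 -9.99998359e-01]] 0.9957074513990781
```

View pics/top0.png

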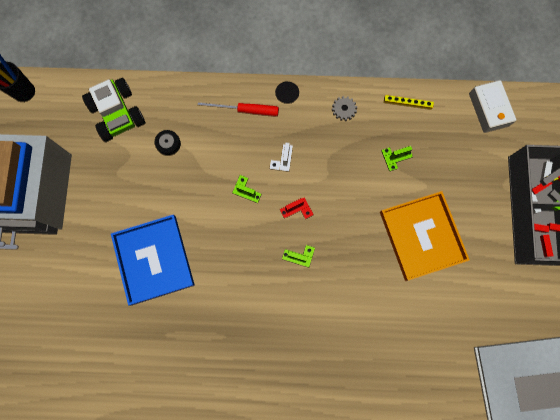

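View pics/side0.png

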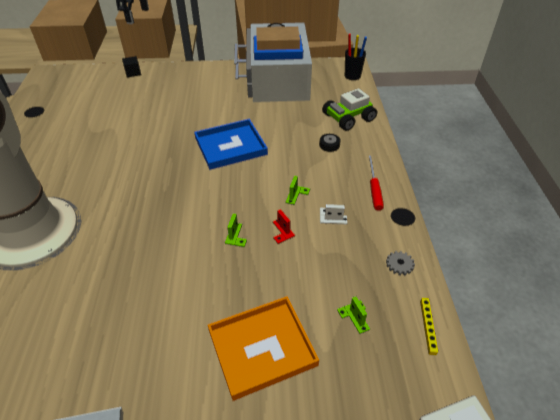

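The top view shows three green brackets near (247,190), (298,256) and (397,157), a red one at (297,208) and a white one at (283,157). The blue tray is at (153,260) and the orange at (424,236). I'll enlarge the greens to tell the hands apart.

Run:
```python
from h import *
im=cv2.imread('pics/top0.png')
a=[cv2.resize(im[v-24:v+24,u-24:u+24],(260,260),interpolation=cv2.INTER_CUBIC) for u,v in((247,190),(298,256),(397,157))]
cv2.imwrite('pics/crop0.png',np.hstack(a))
for n in('top','side'):
    c=dict(np.load(n+'0.npz')); P=pts(c); h=cv2.cvtColor(c['image'],cv2.COLOR_RGB2HSV)
    print(n,c['fx'])
    for nm,lo,hi in(('green',35,75),('blue',100,125),('orange',10,22)):
        m=((h[...,0]>=lo)&(h[...,0]<=hi)&(h[...,1]>(200 if nm!='green' else 120))&(h[...,2]>60)&(c['range_z']>0)).astype(np.uint8)
        k,l,st,ce=cv2.connectedComponentsWithStats(m)
        for i in range(1,k):
            if st[i,4]>60:
                q=P[l==i]; 
                w=q[(q[:,2]>.035)&(q[:,2]<.06)] if nm=='green' else q
                if len(w)<3: continue
                r=cv2.minAreaRect((q[:,:2]*1000).astype(np.float32))
                print(nm,ce[i].round(),st[i,4],'z',np.percentile(q[:,2],[2,50,98]).round(3),'rect',np.round(r[0],1),np.round(r[1],1),round(r[2],1),'top',len(w),w.mean(0).round(4))
```

```text
top 482.58391806372447
green [118. 116.] 413 z [0.03  0.044 0.054] rect [841.  426.5] [161.2  60.3] 28.4 top 395 [0.8045 0.4009 0.0449]
green [403. 150.] 86 z [-0.003  0.05   0.053] rect [ 748.5 -280. ] [22.9 63.6] 21.4 top 79 [ 0.7389 -0.2735  0.0494]
green [245. 190.] 328 z [-0.     0.008  0.053] rect [647.8  84.6] [67.7 50.8] 70.0 top 84 [0.635  0.0886 0.0501]
green [300. 256.] 383 z [0.    0.006 0.052] rect [497.1 -38.1] [66.4 49.3] 74.7 top 92 [ 0.4846 -0.0347  0.0493]
blue [ 17. 181.] 458 z [0.155 0.159 0.164] rect [617.6 554.3] [ 34.1 150.6] 82.8 top 458 [0.6093 0.5522 0.1593]
blue [152. 259.] 4301 z [0.001 0.005 0.027] rect [469.7 297.1] [170.1 150.5] 19.6 top 4301 [0.4703 0.2983 0.0079]
orange [424. 236.] 4488 z [0.    0.005 0.027] rect [ 549.6 -330.9] [172.8 162.8] 19.8 top 4488 [ 0.5464 -0.3296  0.0079]
side 461.761846294044
green [346. 111.] 301 z [0.024 0.043 0.05 ] rect [827.8 417.5] [133.8  72.1] 27.3 top 232 [0.8153 0.3957 0.0437]
green [296. 191.] 305 z [0.001 0.008 0.051] rect [644.5  83.9] [75.5 39.5] 51.7 top 77 [0.6339 0.0831 0.0469]
green [234. 233.] 382 z [0.    0.008 0.052] rect [495.1 -40.3] [66.2 48.2] 74.9 top 100 [ 0.4841 -0.0398  0.0476]
green [355. 314.] 579 z [0.    0.009 0.052] rect [ 738.7 -273.9] [56.9 66.5] 20.7 top 170 [ 0.7379 -0.2765  0.0469]
blue [277.  53.] 399 z [0.135 0.15  0.162] rect [617.4 589.3] [143.4 102.1] 0.6 top 399 [0.6151 0.5487 0.1491]
blue [230. 143.] 1966 z [0.002 0.007 0.026] rect [467.4 294.5] [169.  155.9] 19.9 top 1966 [0.4682 0.2968 0.0103]
orange [261. 347.] 6363 z [0.003 0.006 0.027] rect [ 546.2 -328.8] [170.5 151.3] 19.8 top 6363 [ 0.5452 -0.3293  0.0092]
```

View pics/crop0.png

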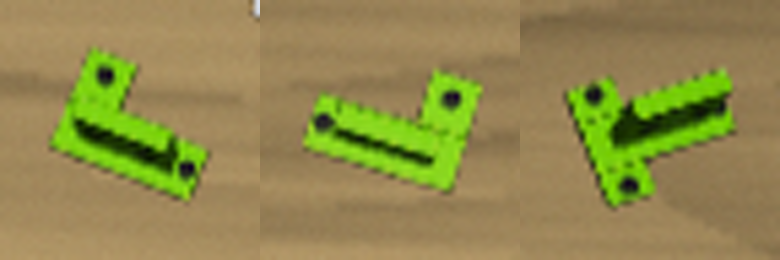

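A at (245,190) has its foot on the right of its heading, so it is the right-hand one. B at (300,256) is left-hand, and (397,157) is the T. I take B's wall centre as (0.4845,-0.0365) with the leg at 255°, and A's as (0.635,0.087) with the leg at 70°. Blue tray centre (0.469,0.296), orange (0.547,-0.330). B goes first.

Call:
jog_arm --pt "50 -471 -529 0 1.506" --pt "50 -471 -529 0 1.506" --pt "50 -471 -529 0 1.506" --pt "50 -471 -529 0 1.506" --pt "50 -471 -529 0 1.506"

```text
t: 0.72
tool_pos: [0.3307, 0.326, 0.2561]
eef_rot: [[-0.297, 0.955, -0.0], [0.955, 0.297, -0.0], [-0.0, -0.0, -1.0]]
wrist_force: [1.8, 0.0, -1.2]
finger_gap: 0.584
gripper_force: 0.0
```

```bash
cat > go.py <<'E'
import sys; from h import *
# target x y z, tool-y heading deg -> jog numbers
x,y,z,a=map(float,sys.argv[1:5]); s=manip.get_state(); R=np.array(s['eef_rot']); d=R.T@(np.array([x,y,z])-s['tool_pos'])
h=np.degrees(np.arctan2(R[1,1],R[0,1])); t=(a-h+90)%180-90 if len(sys.argv)<6 else (a-h+180)%360-180
print('t',round(s['t'],2),'pos',np.round(s['tool_pos'],4),'head',round(h,1),'jog',np.round(d*1000,1),'turn',round(-np.radians(t),3),'gap',round(s['finger_gap'],3),'F',np.round(s['wrist_force'],1),s['gripper_force'],'q7',np.round(s['qpos'][6],0))
E
python3 go.py .4845 -.0365 .12 -15 full
```

```text
t 0.72 pos [0.3307 0.326  0.2561] head 17.3 jog [-391.8   39.4  136.1] turn 0.563 gap 0.584 F [ 1.8  0.  -1.2] 0.0 q7 -32.0
```

Call:
jog_arm --pt "50 -392 39 60 0.563" --pt "50 -392 39 60 0.563" --pt "50 -392 39 60 0.563" --pt "50 -392 39 60 0.563" --pt "50 -392 39 60 0.563"

```text
t: 1.35
tool_pos: [0.4528, 0.0427, 0.209]
eef_rot: [[0.252, 0.968, 0.0], [0.968, -0.252, 0.0], [0.0, 0.0, -1.0]]
wrist_force: [-0.0, 0.7, -0.1]
finger_gap: 0.586
gripper_force: 0.0
```

```bash
python3 go.py .4845 -.0365 .12 -15 full
```

```text
t 1.35 pos [0.4528 0.0427 0.209 ] head -14.6 jog [-68.7  50.6  89. ] turn 0.007 gap 0.586 F [-0.   0.7 -0.1] 0.0 q7 -22.0
```

Call:
jog_arm --pt "50 -69 51 60 0" --pt "50 -69 51 89 0" --pt "50 -69 51 89 0" --pt "50 -69 51 89 0"

```text
t: 1.85
tool_pos: [0.4841, -0.0346, 0.1202]
eef_rot: [[0.253, 0.968, -0.001], [0.968, -0.253, 0.0], [0.0, -0.001, -1.0]]
wrist_force: [-0.1, 1.6, 0.6]
finger_gap: 0.586
gripper_force: 0.0
```

```bash
python3 go.py .4845 -.0365 .039 -15 full
```

```text
t 1.85 pos [ 0.4841 -0.0346  0.1202] head -14.6 jog [-1.7  1.  81.2] turn 0.006 gap 0.586 F [-0.1  1.6  0.6] 0.0 q7 -9.0
```

Call:
jog_arm --pt "50 -2 1 40 0" --pt "50 -2 1 79 0" --pt "50 -2 1 79 0" --pt "0 -2 1 79 0" --pt "0 -2 1 79 0"

```text
t: 2.48
tool_pos: [0.4865, -0.0369, 0.0434]
eef_rot: [[0.252, 0.968, 0.004], [0.968, -0.252, 0.0], [0.001, 0.004, -1.0]]
wrist_force: [0.3, -0.3, 0.3]
finger_gap: 0.171
gripper_force: 0.0
```

Call:
jog_arm --pt "0 0 0 0 0" --pt "0 0 0 0 0" --pt "0 0 0 0 0" --pt "0 0 0 0 0"

```text
t: 2.98
tool_pos: [0.4866, -0.0371, 0.0434]
eef_rot: [[0.252, 0.968, 0.004], [0.968, -0.252, 0.0], [0.001, 0.004, -1.0]]
wrist_force: [-0.5, 1.0, 7.8]
finger_gap: 0.105
gripper_force: 59.5
```

```bash
python3 go.py .469 .296 .15 -15 full;  python3 -c "
from h import *
c=snap('side','side1');P=pts(c)
im=cv2.imread('pics/side1.png');cv2.imwrite('pics/side1c.png',cv2.resize(im[150:300,150:350],(800,600)))"
```

```text
t 2.98 pos [ 0.4866 -0.0371  0.0434] head -14.6 jog [ 318.  -100.7 -106.5] turn 0.007 gap 0.105 F [-0.5  1.   7.8] 59.51004087924957 q7 -6.0
```

View pics/side1c.png

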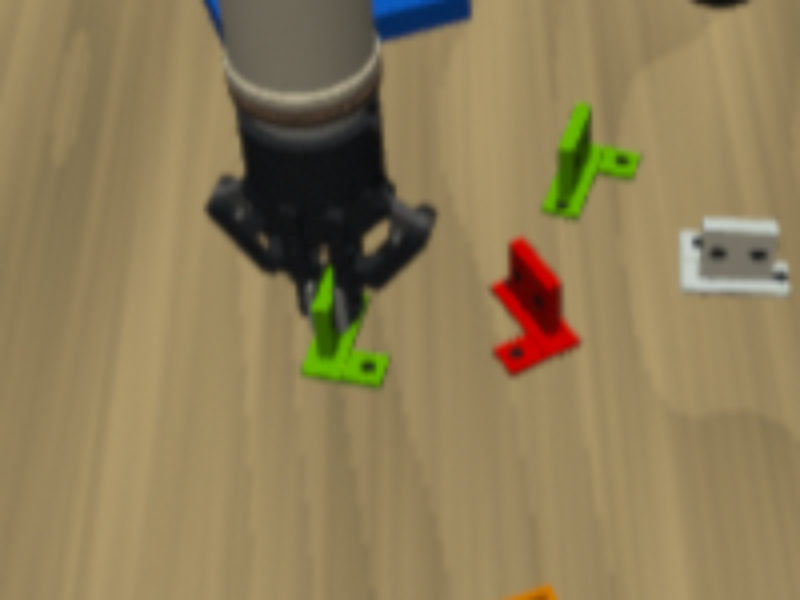

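The left-hand bracket is held: the gap is about 9 mm, the force 59 N, and the crop shows its wall between the fingers at about (330,310). Now lift it and carry it to the blue tray.

Call:
jog_arm --pt "0 0 0 -50 0" --pt "0 50 -15 -100 0" --pt "0 110 -35 -106 0" --pt "0 170 -54 -106 0" --pt "0 225 -71 -106 0"

```text
t: 3.65
tool_pos: [0.4736, 0.1961, 0.1493]
eef_rot: [[0.253, 0.967, 0.003], [0.967, -0.253, 0.002], [0.002, 0.003, -1.0]]
wrist_force: [0.0, -0.9, -0.9]
finger_gap: 0.105
gripper_force: 58.6
```

Call:
jog_arm --pt "0 50 -15 0 0" --pt "0 93 -30 0 0" --pt "0 93 -30 0 0" --pt "0 93 -30 0 0"

```text
t: 4.15
tool_pos: [0.4677, 0.2909, 0.1479]
eef_rot: [[0.253, 0.968, 0.001], [0.968, -0.253, -0.0], [-0.0, 0.001, -1.0]]
wrist_force: [-0.2, 0.1, -1.6]
finger_gap: 0.106
gripper_force: 58.6
```

```bash
python3 go.py .469 .296 .0495 -15 full; python3 -c "
from h import *
c=snap('side','side2')
im=cv2.imread('pics/side2.png');cv2.imwrite('pics/side2c.png',cv2.resize(im[50:200,130:330],(800,600)))"
```

```text
t 4.15 pos [0.4677 0.2909 0.1479] head -14.6 jog [ 5.3 -0.1 98.4] turn 0.006 gap 0.106 F [-0.2  0.1 -1.6] 58.597766160964966 q7 -47.0
```

View pics/side2c.png

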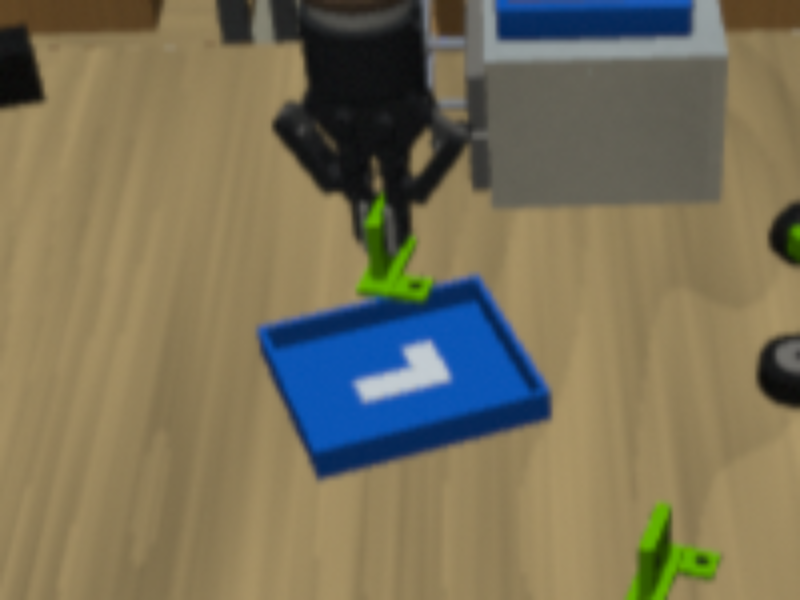

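The bracket hangs upright over the blue tray, and its outline matches in handedness. Lower and release.

Call:
jog_arm --pt "0 5 0 45 0" --pt "0 5 0 80 0" --pt "0 5 0 98 0" --pt "0 5 0 98 0" --pt "0 5 0 98 0"

```text
t: 4.82
tool_pos: [0.4697, 0.2957, 0.0498]
eef_rot: [[0.254, 0.967, 0.001], [0.967, -0.254, 0.0], [0.0, 0.001, -1.0]]
wrist_force: [0.7, -0.1, 0.2]
finger_gap: 0.107
gripper_force: 61.0
```

Call:
jog_arm --pt "45 0 0 0 0" --pt "45 0 0 0 0" --pt "45 0 0 0 0" --pt "45 0 0 -50 0" --pt "50 0 0 -100 0"

```text
t: 5.45
tool_pos: [0.4683, 0.296, 0.1497]
eef_rot: [[0.253, 0.968, -0.002], [0.968, -0.253, -0.001], [-0.002, -0.001, -1.0]]
wrist_force: [0.0, 0.4, -0.8]
finger_gap: 0.583
gripper_force: 0.0
```

```bash
python3 go.py .635 .087 .13 -20 full
```

```text
t 5.45 pos [0.4683 0.296  0.1497] head -14.6 jog [-160.1  214.1   19.7] turn 0.094 gap 0.583 F [ 0.   0.4 -0.8] 0.0 q7 -47.0
```

Call:
jog_arm --pt "50 -160 214 20 0.094" --pt "50 -160 214 20 0.094" --pt "50 -160 214 20 0.094" --pt "50 -160 214 20 0.094" --pt "50 -160 214 20 0.094"

```text
t: 6.08
tool_pos: [0.6376, 0.0812, 0.1291]
eef_rot: [[0.349, 0.937, 0.001], [0.937, -0.349, -0.003], [-0.002, 0.002, -1.0]]
wrist_force: [-1.3, 0.0, -0.2]
finger_gap: 0.584
gripper_force: 0.0
```

Call:
jog_arm --pt "50 0 0 0 0" --pt "50 0 0 0 0"

```text
t: 6.32
tool_pos: [0.6342, 0.0902, 0.129]
eef_rot: [[0.34, 0.941, -0.001], [0.941, -0.34, 0.002], [0.001, -0.002, -1.0]]
wrist_force: [-0.3, -0.4, 0.5]
finger_gap: 0.587
gripper_force: 0.0
```

```bash
python3 go.py .635 .087 .043 -20 full; python3 -c "
from h import *
c=snap('side','side3')
im=cv2.imread('pics/side3.png');cv2.imwrite('pics/side3c.png',cv2.resize(im[100:280,180:420],(800,600)))"
```

```text
t 6.33 pos [0.6342 0.0902 0.129 ] head -19.9 jog [-2.9  2.  86. ] turn 0.002 gap 0.587 F [-0.3 -0.4  0.5] 0.0 q7 -26.0
```

View pics/side3c.png

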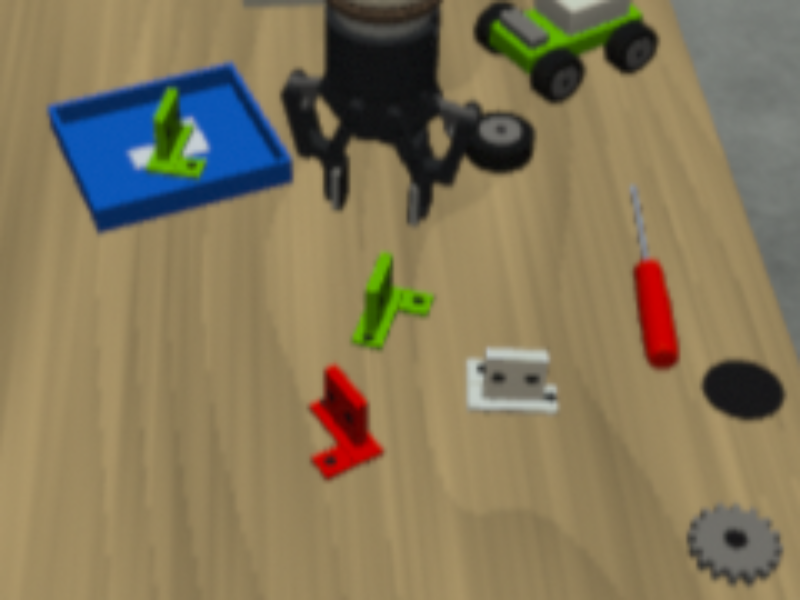

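The left bracket stands upright in the blue tray at about (170,140), and the open fingers straddle the right-hand bracket's wall at about (380,290). Descend and grip.

Call:
jog_arm --pt "50 -3 2 45 0" --pt "50 -3 2 86 0" --pt "50 -3 2 86 0" --pt "0 -3 2 86 0" --pt "0 -3 2 86 0"

```text
t: 7.0
tool_pos: [0.6379, 0.0848, 0.0456]
eef_rot: [[0.342, 0.94, 0.004], [0.94, -0.342, 0.001], [0.002, 0.003, -1.0]]
wrist_force: [-2.9, 0.4, 2.7]
finger_gap: 0.168
gripper_force: 1.2
```

Call:
jog_arm --pt "0 0 0 0 0" --pt "0 0 0 0 0" --pt "0 0 0 0 0" --pt "0 0 0 -50 0" --pt "0 0 0 -106 0"

```text
t: 7.62
tool_pos: [0.6355, 0.0837, 0.1499]
eef_rot: [[0.343, 0.939, -0.002], [0.939, -0.343, -0.0], [-0.001, -0.002, -1.0]]
wrist_force: [0.7, 0.3, -0.4]
finger_gap: 0.106
gripper_force: 58.6
```

```bash
python3 go.py .547 -.330 .15 -20 full
```

```text
t 7.62 pos [0.6355 0.0837 0.1499] head -20.0 jog [-4.19e+02  5.86e+01  3.00e-01] turn -0.001 gap 0.106 F [ 0.7  0.3 -0.4] 58.56163144111633 q7 -25.0
```

Call:
jog_arm --pt "0 -60 8 0 0" --pt "0 -120 16 0 0" --pt "0 -180 25 0 0" --pt "0 -240 33 0 0" --pt "0 -300 41 0 0"

```text
t: 8.25
tool_pos: [0.5718, -0.2139, 0.1502]
eef_rot: [[0.342, 0.94, 0.001], [0.94, -0.342, -0.0], [0.0, 0.001, -1.0]]
wrist_force: [0.5, 0.6, -0.3]
finger_gap: 0.105
gripper_force: 58.6
```

Call:
jog_arm --pt "0 -60 8 0 0" --pt "0 -119 17 0 0" --pt "0 -119 17 0 0" --pt "0 -119 17 0 0" --pt "0 -119 17 0 0"

```text
t: 8.88
tool_pos: [0.5483, -0.3273, 0.1493]
eef_rot: [[0.34, 0.941, 0.0], [0.941, -0.34, 0.001], [0.001, 0.0, -1.0]]
wrist_force: [-0.0, 0.6, -0.8]
finger_gap: 0.107
gripper_force: 58.6
```

```bash
python3 go.py .547 -.330 .0505 -20 full; python3 -c "
from h import *
c=snap('side','side4')
im=cv2.imread('pics/side4.png');cv2.imwrite('pics/side4c.png',cv2.resize(im[220:400,160:400],(800,600)))"
```

```text
t 8.88 pos [ 0.5483 -0.3273  0.1493] head -19.9 jog [-3.2 -0.3 98.8] turn 0.003 gap 0.107 F [-0.   0.6 -0.8] 58.58369171619415 q7 15.0
```

View pics/side4c.png

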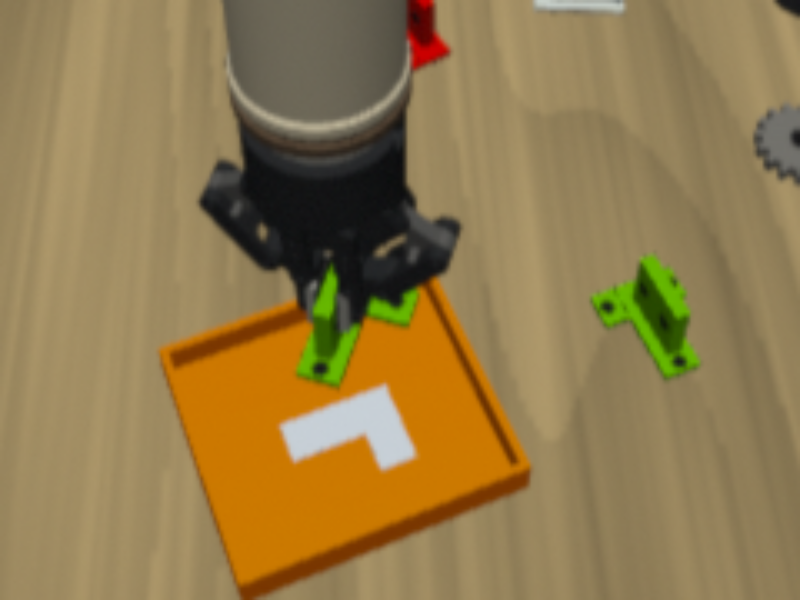

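The right-hand bracket hangs level over the orange tray. Its wall is at about (328,310), and the outline shows the same hand. Lower, release and retreat.

Call:
jog_arm --pt "0 -3 0 45 0" --pt "0 -3 0 80 0" --pt "0 -3 0 99 0" --pt "0 -3 0 99 0" --pt "0 -3 0 99 0"

```text
t: 9.55
tool_pos: [0.5472, -0.3319, 0.0507]
eef_rot: [[0.341, 0.94, 0.001], [0.94, -0.341, -0.0], [0.0, 0.001, -1.0]]
wrist_force: [-0.7, 0.8, -0.4]
finger_gap: 0.106
gripper_force: 62.5
```

Call:
jog_arm --pt "45 0 0 0 0" --pt "45 0 0 0 0" --pt "45 0 0 0 0" --pt "45 0 0 -50 0" --pt "50 0 0 -110 0"

```text
t: 10.18
tool_pos: [0.5452, -0.3318, 0.1598]
eef_rot: [[0.342, 0.94, -0.003], [0.94, -0.342, 0.002], [0.0, -0.004, -1.0]]
wrist_force: [1.1, -0.1, -0.1]
finger_gap: 0.59
gripper_force: 0.0
```

Call:
jog_arm --pt "50 60 0 -60 0" --pt "50 120 0 -60 0" --pt "50 180 0 -60 0" --pt "50 180 0 -60 0" --pt "50 180 0 -60 0"

```text
t: 10.8
tool_pos: [0.6082, -0.162, 0.2201]
eef_rot: [[0.34, 0.941, -0.0], [0.941, -0.34, 0.0], [0.0, -0.0, -1.0]]
wrist_force: [-0.5, -1.0, 0.3]
finger_gap: 0.588
gripper_force: 0.0
```

```bash
python3 -c "
from h import *
c=snap('side','side5');P=pts(c);h=cv2.cvtColor(c['image'],cv2.COLOR_RGB2HSV)
m=(h[...,0]>=35)&(h[...,0]<=75)&(h[...,1]>120)&(h[...,2]>60)
for n,o in(('blue',(.469,.296)),('orange',(.547,-.33))):
    k=m&(np.hypot(P[...,0]-o[0],P[...,1]-o[1])<.09); q=P[k]; w=q[q[:,2]>.035]
    print(n,len(q),np.percentile(q[:,2],[2,50,98]).round(3),(w.mean(0)[:2]-o).round(3))
"
```

```text
blue 221 [0.007 0.013 0.057] [-0.    -0.007]
orange 537 [0.008 0.013 0.057] [-0.    -0.005]
```

View pics/side5.png

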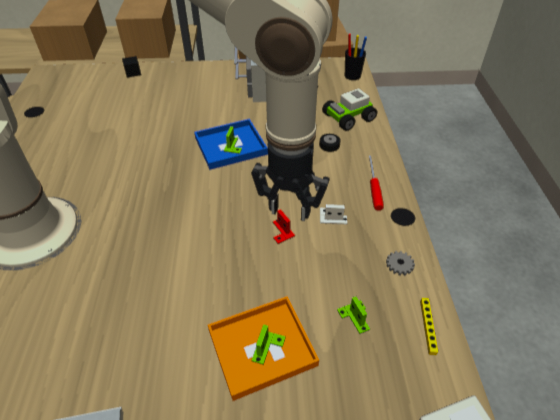

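Both brackets stand upright in their trays, blue at (231,142) and orange at (265,345), and the arm is clear.

```bash
python3 -c "
from h import *
print(manip.finish_job())"
```

```text
the job is handed in; nothing more can be done
None
```

The left-hand bracket stands upright in the blue tray and the right-hand one in the orange tray, both released near the tray centres, and the job was handed in at about 11 s; no verdict came back.

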